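Clamp a block of note pads in the glueing jig

ROBOT

A 6-joint arm with a two-finger parallel gripper is mounted at the origin on the work surface. World frame = base frame: x ahead of the robot, y to its left, z up, the work surface at z = 0. Lengths are in m, angles in rad, forces in N, time in s.
With the tool pointing down it reaches from about 0.25 to 0.725 m from the base axis. Payload 4 kg.
Tool frame: the origin (TCP) lies on the centre line of the jaws, within the pads' length; the fingertips stand 17 mm ahead of it and the grasp point (between the pads) lies 2 mm behind it; z points along the fingers, y is the line along which they close (so a half turn about z gives the same grasp; the last joint's range is limited). The gripper opens to 85 mm and grips with 20 to 120 N. Pads are 22 mm wide; open, the fingers measure 114 mm over their backs; the gripper's body (76 mm by 85 mm) begins 54 mm behind the grasp point. The pads swing forward as they close: fully open they stand 13 mm farther back than shut.
Start: joints at [-1.178, 0.241, 0.005, 1.335, 0, 1.571], TCP at [0.191, -0.462, 0.248] pointing down, gripper open.
Joint ranges: [-2.72, 2.72], [-1.05, 1.87], [-1.09, 1.28], [-1.99, 2.15], [-1.42, 1.44], [-3.14, 3.14]. Speed limits (rad/s): [2.79, 2.79, 3.14, 3.14, 3.14, 3.14].

INTERFACE

Orientations are given as a unit quaternion [x, y, z, w].
In Python, from workcell import get_obs, imaging, order gives the robot as it stands.
- The arm moves only by the tool apply_moves, never from a script. Its argument "targets" is a list that holds one entry, the list of rows, each a list of 5 numbers: the shift along the world's x, y, z in units of 40 mm (1.0 is 40 mm), then the turn about the world's z in degrees, then the gripper command: -1 is shut, 1 is fully open, values between are in proportion. In form: [[[dx, dy, dz, turn, fingers], ...]]. A call has 1 to 8 rows; each row shifts and turns the commanded pose from where the row before left it; what a row does not reach is not made up. A row lasts 1/12 s, in which the tool goes at most 41.7 mm and 7.16 degrees, less where a joint would pass 70% of its speed; a pose out of reach is approached as far as the arm can. A call is refused whole if a number of a shift passes 1 or a number of a turn 7.16, either way. A call with a gripper value outside its range is refused whole. The fingers move at their own pace and stop on an object; the grip force is fixed at half the most. Time passes only in rows, so rows that do not move let the fingers close. It gives the time, the measured TCP pose, the force, the opening and the grip force at its end, in the units of the state.
- get_obs(): the state, without advancing time (a new reading comes with each control period).
- imaging.camera(name): name is "side" or "top"; returns (picture, depth): 384x512x3 uint8, blue, green, red; 384x512 float32, m along the optical axis (not along the pixel's ray), 0 where there is no reading.
- imaging.get_calibration(name): a dict with "camera_matrix" (3x3 intrinsics, pixels), "eye" and "rotation" of the camera in the world. Camera axes: x right, y down, z forward; pixel columns grow to the right and rows downward; lengths in m; the calibration is good to about 2 mm. A picture is of the moment at which its call begins. get_calibration takes no time and is no camera call.
- order.job_done(): hands the job in; it is judged then, once.
The state is a dict: "clock": time; "joint_pos": joint angles; "joint_vel": joint speeds; "tau": joint torques, N m; "eef_pos": TCP position; "tool_rot": TCP orientation; "ft_force": force on the tool from outside, world axes, zero at the start; "ft_torque": the same for the moment, N m; "grip_width": finger opening in m; "grasp_force": force on a finger pad.
Only numpy, scipy, OpenCV 4.12 (cv2) and the standard library are available. Lean on these libraries where they do the work, as an engineer would, in place of code of your own. Each camera call takes 0.05 s, during which the arm holds its last target. There are 200 camera calls.

TASK

Slide the block of note pads home along the jig board until its whole far edge sits flush against the fence. Then push the toggle clamp's handle over and down until it snaps past its dead point, so that the clamp is locked and its rubber foot presses on the block. Only push, with the fingers: the block stays flat on the board and is never lifted, and the other things on the bench and the jig stay where they are.

Things in the scene. Friction and masses are not known exactly. Their poses are not given: they have to be found in the camera images.
- jig: glueing jig fixed to the bench, a plywood board 15 mm thick. Origin at bench level; jig x points to the fence (away from the robot), y left, z up. Board: x -105 to 195, y -170 to 170, top at z 15 mm. Fence: wooden rail, near face at x = 80, y -160 to 50, 35 mm above the board. A wooden riser (x 10 to 70, y 45 to 120, top z 55 mm) carries the toggle clamp, which works in the plane x = 40 mm
- fence_mid (a point): point on the foot of the fence's near face, at board level, in line with the block's place (jig x 80, y -52, z 15 mm); axes as the jig's
- block: loose block, about 0.65 kg: four note pads with grey backing boards under a plywood pressing board, 105 (x) x 148 (y) x 52 mm tall, on the jig board, 20 to 50 mm short of the fence and a little askew. Origin under its centre, x towards its far edge. Sliding it takes 2 to 6 N. Home, its origin is at jig x 27.5 mm, y about -52 (10 mm either way is no matter), square to the fence
- block_near (a point): middle of the block's near face (the one towards the robot), half-way up (26 mm above the jig board); axes as the block's
- block_far_left (a point): left far bottom corner of the block; home when level with the fence's face
- block_far_right (a point): right far bottom corner of the block; home when level with the fence's face
- clamp_handle (a joint): angle of handle against clamp bar, rad: 0 to 0.4 at the start (upright, bar raised), growing as the handle is pushed over to the left and down; 2.13 where the rubber foot meets the block, 2.34 at the dead point, 2.46 locked on its stop. Stays where it is left, and needs under 3 N up to the foot's contact, then about 6 N at the grip until past the dead point, where it snaps on by itself
- handle_grip (a point): centre of the handle's black round rubber grip, 20 mm thick, 78 mm long, 116 mm from the handle's pivot. Axes: y from pivot to free end, z out of the side to push on (jig -y when upright, up when locked). Path in the jig frame at x 40, (y, z) mm: start (90 to 117, 191), (149, 182), (182, 165), foot meets block (194, 149), dead point (202, 128), locked (204, 114), pointing left and 7 degrees up
- handle_end (a point): free end of the handle and of its grip, 155 mm from the handle's pivot; axes as handle_grip
- clamp_pad: black rubber foot at the end of the clamp's steel bar, 20 mm across, 12 mm tall; origin at the centre of its pressing face, z along the spindle away from the face. At the start, bar raised, at about jig (40, 0, 150) mm facing right (-y); the bar's end is then near (40, 25, 185). The bar swings down to the right as the handle closes; locked, the foot is on the block at jig (40, -15, 67)
- glue_jar: white screw-cap jar of padding glue, 66 mm across and 75 mm tall, standing on the jig board behind the fence; origin under its centre. Leave alone
- bone_folder: flat white folding tool, 22 x 140 x 5 mm, lying on the jig board behind the clamp; origin under its centre. Leave alone
- glue_brush: paint-type glue brush about 170 mm long lying on the bench. Leave alone
- tape_roll: cardboard-brown roll of tape lying flat, 90 mm across and 48 mm tall; origin under its centre. Leave alone
- stapler: desk stapler, 36 x 135 mm and 60 mm tall; origin under its centre. Leave alone
- done_pads: low pile of three finished note pads, 105 x 148 x 30 mm, loose on the bench with no board on top (not the block of the task); origin under its centre. Leave alone
- glue_bottle: slim white bottle, 50 mm across and 135 mm tall; origin under its centre. Leave alone

How it is judged:
On the way, in this order (a step that is already met when the one before it is completed fails the run):
1. the block sits with both far corners at the fence while the clamp is still open (x of each of block_far_left, block_far_right in the frame of jig above 0.076 m and value of joint clamp_handle below 1 rad), for 0.2 s.
2. the handle has snapped past its dead point into lock (value of joint clamp_handle above 2.42 rad), for 0.2 s.
At the end, for the whole second after the job is handed in: Both far corners of the block are within 4 mm of the fence's face, the block lies flat on the board at rest, the clamp handle is locked past its dead point (angle above 2.42 rad) and at rest, and the rubber foot presses on the block with more than 8 N (x of each of block_far_left, block_far_right in the frame of jig above 0.076 m and value of joint clamp_handle above 2.42 rad and contact force between clamp_pad and block above 8 N and linear speed of block below 0.02 m/s and z of block in the frame of jig below 0.019 m and velocity of joint clamp_handle below 0.1 rad/s); the robot touches nothing.
It fails at once if the block is lifted more than 10 mm off the board (z of block in the frame of jig above 0.025 m).
It fails at once if the block is tipped up (angle between block's own z axis and vertical above 0.15 rad).
It fails at once if another thing on the bench or jig is shoved more than 30 mm (distance of any of glue_jar, bone_folder, glue_brush, tape_roll, stapler, done_pads, glue_bottle from where it was at the start of the episode above 0.03 m).
It also fails if it takes over 48 s, if anything falls off the work surface, if the arm or the gripper's body presses on something with over 40 N, if the wrist force passes 120 N, or if a joint passes its speed limit or range.

## Working session

There is one attempt and no reset: what is moved stays moved. The work goes in short steps, Python scripts to look and compute and a tool call to move; the robot and the scene stay as the last step left them, time stands still between calls to the robot, and variables do not carry over. Pictures are saved under pics/ and viewed, at most 10 in all, crops included, and the job is handed in when it is done.

Besides the shell and the picture viewer there is one more tool, called after ">>>" as a command line: name --argument value ..., lists and objects as JSON in quotes. apply_moves: Moves the arm, as the interface text tells. Its arguments: {"type":"object","properties":{"targets":{"type":"array","items":{"type":"array","items":{"type":"array","items":{"type":"number"}}}}},"required":["targets"]}

```bash
mkdir -p pics
cat > h.py <<'E'
import numpy as np, cv2
from workcell import get_obs, imaging, order
def cal(n):
    c=imaging.get_calibration(n); return np.array(c["camera_matrix"]),np.array(c["eye"]),np.array(c["rotation"])
def cloud(n,d):
    K,e,R=cal(n); v,u=np.mgrid[:384,:512]
    p=np.stack([(u-K[0,2])/K[0,0]*d,(v-K[1,2])/K[1,1]*d,d],-1)
    return p@R.T+e
def proj(n,P):
    K,e,R=cal(n); q=(np.asarray(P)-e)@R@K.T
    return q[...,:2]/q[...,2:]
E
python3 - <<'E'
from h import *
for n in("top","side"):
    im,d=imaging.camera(n); cv2.imwrite(f"pics/{n}0.png",cv2.resize(im,(800,600))); np.savez(f"{n}0.npz",im=im,d=d)
    K,e,R=cal(n); print(n,K.round(1).tolist(),e,R.round(3).tolist())
o=get_obs(); print(o["eef_pos"],o["tool_rot"],o["clock"],o["grip_width"])
E
```

```text
top [[494.1, 0.0, 252.1], [0.0, 494.1, 189.8], [0.0, 0.0, 1.0]] [0.49246396 0.00908376 1.61386438] [-0.698, 0.715, -0.023, 0.024]
side [[357.5, 0.0, 251.6], [0.0, 357.5, 193.4], [0.0, 0.0, 1.0]] [ 0.52111401 -0.74924239  1.01011124] [0.934, -0.04, 0.015, -0.354]
[ 0.19115751 -0.46141862  0.24749373] [ 9.80781925e-01  1.95104817e-01 -2.06024570e-04 -9.40288183e-04] 0.1 0.08547462304682056
```

View pics/top0.png

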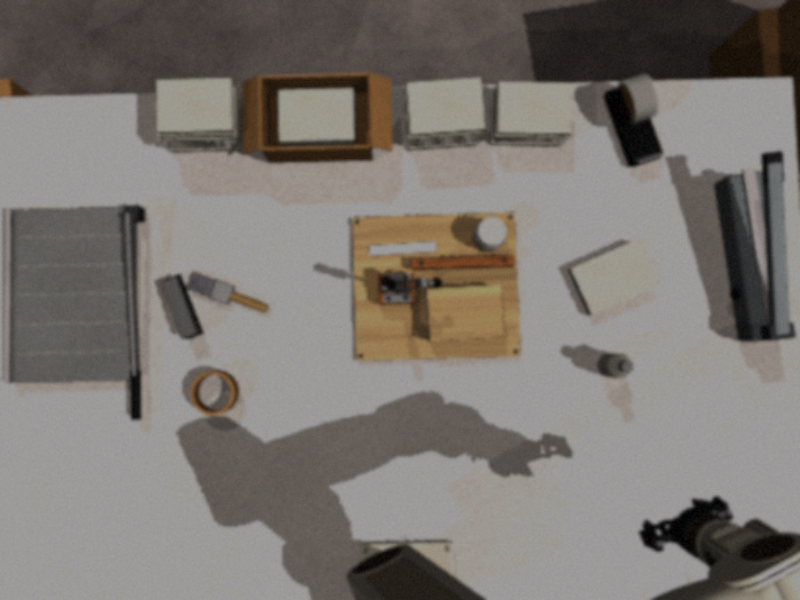

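View pics/side0.png

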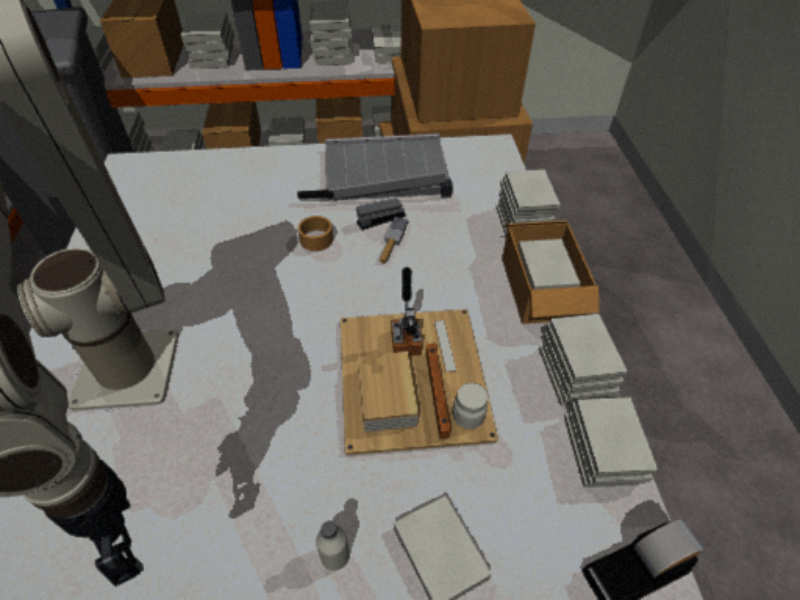

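The top view shows the jig board at (350–520, 212–360) of the 800x600 picture, the block at (428–503, 285–340), the fence at (410–513, 262) and the clamp at (395, 287). The side view shows the handle upright at (407, 285). The calibration's rotation is a quaternion, so I'll convert it and measure from depth.

```bash
sed -i 's/np.array(c\["rotation"\])/Rotation.from_quat(c["rotation"]).as_matrix()/; 1a from scipy.spatial.transform import Rotation' h.py
cat > m.py <<'E'
from h import *
def meas(im,d,n="top"):
    P=cloud(n,d); z=P[...,2]; hsv=cv2.cvtColor(im,cv2.COLOR_BGR2HSV)
    reg=(abs(P[...,0]-.5)<.25)&(abs(P[...,1]-.05)<.3)&(d>0)
    for name,lo,hi,s in(("board",.008,.09,60),("block",.058,.078,60)):
        m=(reg&(z>lo)&(z<hi)&(hsv[...,1]>s)).astype(np.uint8)
        m=cv2.morphologyEx(m,cv2.MORPH_OPEN,np.ones((3,3)))
        c=max(cv2.findContours(m,0,2)[0],key=cv2.contourArea)
        mm=cv2.drawContours(np.zeros_like(m),[c],-1,1,-1)&m
        Q=P[mm>0]; r=cv2.minAreaRect((Q[:,:2]*1000).astype(np.float32))
        print(name,np.round(r[0],1),np.round(r[1],1),round(r[2],2),"z",np.median(Q[:,2]).round(4), cv2.boundingRect(c))
        print(cv2.boxPoints(r).round(1).tolist())
    hi=reg&(z>.095)&(z<.3)
    for a in np.argwhere(hi)[::4]: print(a,P[tuple(a)].round(3),im[tuple(a)],end=';')
E
python3 - <<'E'
from m import *
f=np.load("top0.npz"); meas(f["im"],f["d"]);
f=np.load("side0.npz"); P=cloud("side",f["d"])
print()
m=(abs(P[...,0]-.5)<.2)&(abs(P[...,1]-.1)<.2)&(P[...,2]>.09)&(P[...,2]<.3)
for r in np.unique(np.argwhere(m)[:,0]):
    c=np.where(m[r])[0]; print(r,c.min(),c.max(),np.median(P[r,c],0).round(3),f["im"][r,c].mean().round())
E
python3 - <<'E'
import numpy as np,cv2
im=np.load("top0.npz")["im"]; cv2.imwrite("pics/c.png",cv2.resize(im[125:240,190:345],None,fx=5,fy=5,interpolation=cv2.INTER_CUBIC))
E
```

```text
board [610.1 -76. ] [279.8 339. ] 0.15 z 0.0166 (226, 143, 107, 88)
[[469.70001220703125, 93.0999984741211], [470.6000061035156, -245.89999389648438], [750.4000244140625, -245.1999969482422], [749.5, 93.80000305175781]]
block [ 560.9 -131.5] [105.2 148.5] 2.04 z 0.0662 (274, 182, 49, 36)
[[505.6000061035156, -59.099998474121094], [510.8999938964844, -207.5], [616.0999755859375, -203.8000030517578], [610.7999877929688, -55.400001525878906]]
[140 314] [ 0.742 -0.184  0.097] [148 155 157];[146 306] [ 0.725 -0.159  0.095] [123 126 127];[151 317] [ 0.708 -0.193  0.095] [149 155 154];[176 247] [0.624 0.024 0.223] [40 46 51];[177 248] [0.62  0.022 0.232] [29 30 33];[177 272] [ 0.624 -0.048  0.173] [ 79 103 126];[178 247] [0.618 0.024 0.231] [9 4 8];[178 251] [0.622 0.013 0.183] [44 46 47];[178 259] [ 0.628 -0.011  0.102] [38 37 39];[178 265] [ 0.623 -0.028  0.151] [35 52 77];[178 269] [ 0.621 -0.039  0.177] [70 77 89];[178 273] [ 0.62  -0.051  0.178] [ 73  91 106];[178 281] [ 0.622 -0.075  0.157] [35 54 71];[179 246] [0.615 0.027 0.232] [20 18 18];[179 250] [0.615 0.016 0.227] [17 18 20];[1
[... 2887 characters left out ...]
0.009 0.135] 82.0
197 259 264 [ 0.613 -0.034  0.18 ] 58.0
198 259 264 [ 0.613 -0.038  0.18 ] 66.0
199 259 264 [ 0.612 -0.042  0.18 ] 125.0
200 259 264 [ 0.612 -0.044  0.177] 122.0
201 259 265 [ 0.613 -0.048  0.177] 111.0
202 259 264 [ 0.612 -0.048  0.172] 55.0
203 258 264 [ 0.61  -0.05   0.171] 35.0
204 258 264 [ 0.61  -0.052  0.167] 45.0
205 256 264 [ 0.611 -0.025  0.131] 67.0
206 256 264 [ 0.611 -0.023  0.124] 66.0
207 256 265 [ 0.612 -0.02   0.115] 60.0
208 256 265 [ 0.612 -0.015  0.103] 38.0
209 256 265 [ 0.61  -0.017  0.1  ] 29.0
210 257 265 [ 0.611 -0.072  0.163] 17.0
211 257 265 [ 0.61  -0.076  0.163] 19.0
212 257 266 [ 0.612 -0.077  0.16 ] 16.0
213 260 265 [ 0.611 -0.077  0.155] 18.0
```

View pics/c.png

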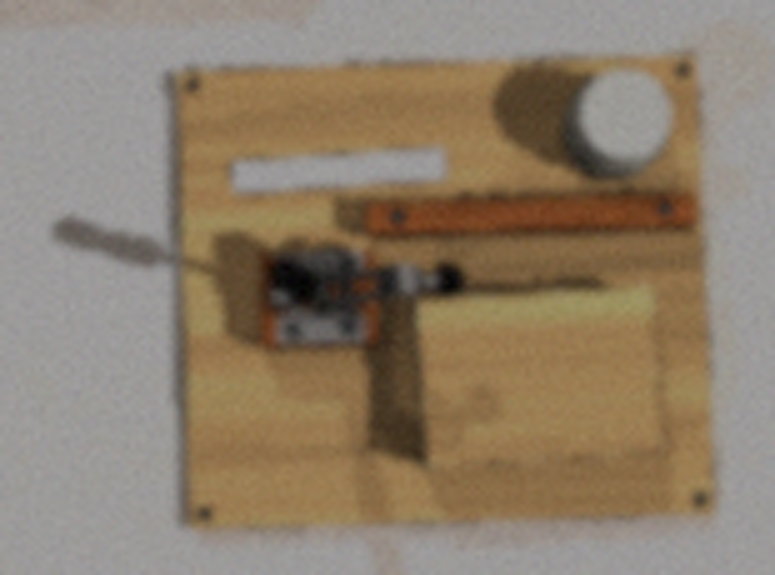

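The crop shows the block at (420–655, 290–460), the fence face at row about 232, and the clamp's pad at (450, 278). My region cut the board off at x 0.75, so I'll refit the jig from the whole board and the fence.

Run:
```python
from h import *
f=np.load("top0.npz"); P=cloud("top",f["d"]); hsv=cv2.cvtColor(f["im"],cv2.COLOR_BGR2HSV)
reg=(P[...,0]>.42)&(P[...,0]<.82)&(abs(P[...,1]+.07)<.22)
for nm,m in(("board",reg&(P[...,2]>.009)&(P[...,2]<.024)&(hsv[...,1]>60)),("fence",reg&(P[...,2]>.038)&(P[...,2]<.056)&(P[...,0]>.635)&(P[...,0]<.70)&(P[...,1]<-.03)&(hsv[...,1]>60))):
    m=cv2.morphologyEx(m.astype(np.uint8),cv2.MORPH_OPEN,np.ones((2,2)))
    Q=P[m>0]; r=cv2.minAreaRect((Q[:,:2]*1000).astype(np.float32)); print(nm,r,cv2.boxPoints(r).round(1).tolist())
    # near edge line
    ys=Q[:,1]; b=np.arange(ys.min()+.01,ys.max()-.01,.008)
    for k,nme in((np.min,"near"),(np.max,"far")):
        x=[k(Q[abs(ys-t)<.004,0]) for t in b]; print(nme,np.degrees(np.arctan(np.polyfit(b,x,1)[0])),np.median(x),b.mean())
```

```text
board ((616.5196533203125, -80.47166442871094), (299.7568359375, 341.25164794921875), 0.29260411858558655) [[465.79998779296875, 89.4000015258789], [467.5, -251.89999389648438], [767.2999877929688, -250.3000030517578], [765.5, 90.9000015258789]]
near -0.13305292008687666 0.4683251808922736 -0.08172507460238532
far -0.5207977958029902 0.764078259851 -0.08172507460238532
fence ((629.256103515625, -86.81007385253906), (125.08739471435547, 309.81298828125), 32.98237991333008) [[492.5, 9.100000381469727], [661.0999755859375, -250.8000030517578], [766.0, -182.6999969482422], [597.4000244140625, 77.19999694824219]]Traceback (most recent call last):
  File "<stdin>", line 10, in <module>
    return _wrapreduction(a, np.minimum, 'min', axis, None, out,
                          keepdims=keepdims, initial=initial, where=where)
    return ufunc.reduce(obj, axis, dtype, out, **passkwargs)
           ~~~~~~~~~~~~^^^^^^^^^^^^^^^^^^^^^^^^^^^^^^^^^^^^^
ValueError: zero-size array to reduction operation minimum which has no identity
```

>>> apply_moves --targets '[[[0.6,0.7,0,-2,1],[0.6,0.7,0,-2,1],[0.6,0.7,0,-2,1],[0.6,0.7,0,-2,1],[0.6,0.7,0,-2,1],[0.6,0.7,0,-2,1],[0.6,0.7,0,-2,1],[0.6,0.7,0,-2,1]]]'

```text
clock: 0.77
eef_pos: [0.3839, -0.2362, 0.248]
tool_rot: [0.998, 0.056, -0.0, -0.0]
ft_force: [0.6, -1.0, -1.1]
grip_width: 0.0855
grasp_force: 0.0
```

>>> apply_moves --targets '[[[0.5,0.65,0,-2,1],[0.5,0.65,-0.2,-2,1],[0.6,0.65,-0.5,-2,1],[0.6,0.65,-0.7,-0.2,1],[0,0,-0.8,0,1],[0,0,-0.8,0,1],[0,0,-0.8,0,1],[0,0,0,0,1]]]'

```text
clock: 1.43
eef_pos: [0.4645, -0.134, 0.0922]
tool_rot: [1.0, 0.003, -0.006, -0.002]
ft_force: [-0.5, 0.6, 0.4]
grip_width: 0.0854
grasp_force: 0.0
```

>>> apply_moves --targets '[[[0,0,-0.6,0,1],[0,0,-0.6,0,1],[0.1,0,0,0,1],[0.1,0,0,0,1],[0.1,0,0,0,1],[0,0,0,0,1]]]'

```text
clock: 1.93
eef_pos: [0.4845, -0.1366, 0.0528]
tool_rot: [1.0, 0.003, 0.002, 0.001]
ft_force: [-0.1, 0.4, -0.2]
grip_width: 0.0855
grasp_force: 0.0
```

Run:
```python
from h import *
im,d=imaging.camera("side"); cv2.imwrite("pics/s1.png",cv2.resize(im[170:300,180:340],None,fx=4.8,fy=4.6))
o=get_obs(); print(o["eef_pos"],o["tool_rot"],o["ft_force"])
```

```text
[ 0.4838129  -0.13649194  0.0525174 ] [9.99994006e-01 2.71300938e-03 2.06626162e-03 5.97749045e-04] [-0.37255376 -0.29938211  0.92270458]
```

View pics/s1.png

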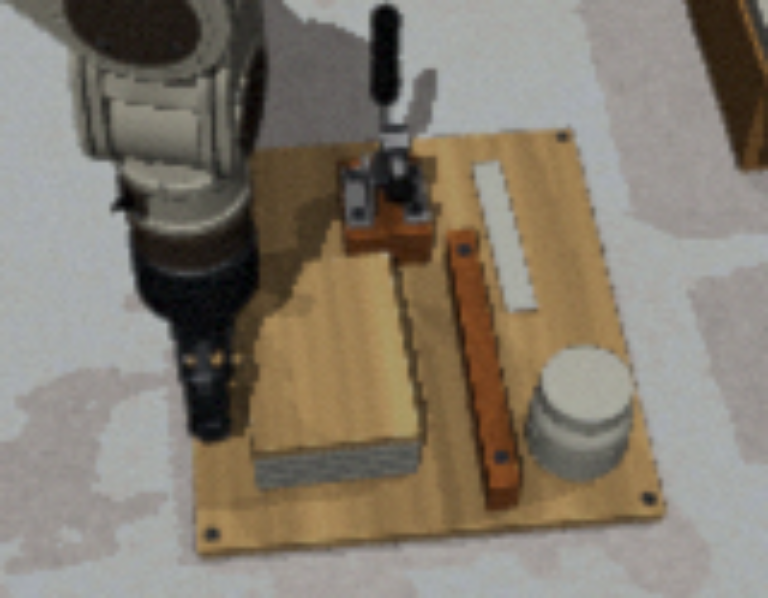

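The open fingers stand at (210, 435), just behind the block's near face at (250, 440). I'll lower them a little and push.

>>> apply_moves --targets '[[[0,0.05,-0.2,0,1],[0.15,0.05,0,0,1],[0.15,0,0,0,1],[0.15,0,0,0,1],[0.1,0,0,0,1],[0.1,0,0,0,1],[0.1,0,0,0,1],[0.1,0,0,0,1]]]'

```text
clock: 2.65
eef_pos: [0.5155, -0.132, 0.0423]
tool_rot: [1.0, 0.003, -0.0, -0.0]
ft_force: [-2.8, 0.6, 1.3]
grip_width: 0.0854
grasp_force: 1.5
```

>>> apply_moves --targets '[[[0.08,0,0,0,1],[0.08,0,0,0,1],[0.05,0,0,0,1],[0.05,0,0,0,1],[0,0,0,0,1]]]'

```text
clock: 3.07
eef_pos: [0.5266, -0.132, 0.0424]
tool_rot: [1.0, 0.003, 0.0, 0.0]
ft_force: [-1.2, 0.1, -0.7]
grip_width: 0.0856
grasp_force: 0.5
```

>>> apply_moves --targets '[[[0.06,0,0,0,1],[0.06,0,0,0,1],[0.06,0,0,0,1],[0,0,0,0,1]]]'

```text
clock: 3.4
eef_pos: [0.534, -0.1319, 0.0425]
tool_rot: [1.0, 0.003, 0.001, 0.0]
ft_force: [-1.1, 0.3, 0.4]
grip_width: 0.0852
grasp_force: 0.4
```

Run:
```python
from m import *
im,d=imaging.camera("top")
import io,contextlib
s=io.StringIO()
with contextlib.redirect_stdout(s): meas(im,d)
print("\n".join(s.getvalue().split("\n")[2:4])); print(get_obs()["ft_force"],get_obs()["eef_pos"])
```

```text
block [ 600.7 -133.3] [146.3 100.9] 89.06 z 0.0664 (275, 171, 47, 33)
[[549.0, -205.5], [649.9000244140625, -207.1999969482422], [652.2999877929688, -61.0], [551.4000244140625, -59.29999923706055]]
[-0.52709173 -0.47596707 -0.51000048] [ 0.53399716 -0.13194709  0.04256346]
```

>>> apply_moves --targets '[[[0.05,0,0,0,1],[0.05,0,0,0,1],[0,0,0,0,1]]]'

```text
clock: 3.7
eef_pos: [0.5376, -0.1319, 0.0426]
tool_rot: [1.0, 0.003, 0.0, 0.0]
ft_force: [-3.0, 0.3, 1.2]
grip_width: 0.0855
grasp_force: 1.0
```

>>> apply_moves --targets '[[[0.05,0,0,0,1],[0.05,0,0,0,1],[0,0,0,0,1]]]'

```text
clock: 3.95
eef_pos: [0.5383, -0.1318, 0.0422]
tool_rot: [1.0, 0.003, -0.003, -0.0]
ft_force: [-10.4, -0.7, 5.8]
grip_width: 0.0856
grasp_force: 5.0
```

>>> apply_moves --targets '[[[0.05,0,0,0,1],[0.02,0,0,0,1],[0,0,0,0,1],[0,0,0,0,1]]]'

```text
clock: 4.28
eef_pos: [0.5381, -0.1317, 0.0418]
tool_rot: [1.0, 0.002, -0.006, -0.0]
ft_force: [-16.5, -0.1, 10.1]
grip_width: 0.0851
grasp_force: 8.1
```

Run:
```python
from h import *
o=get_obs(); print(o["ft_force"],o["ft_torque"],o["eef_pos"])
im,d=imaging.camera("top"); P=cloud("top",d); hsv=cv2.cvtColor(im,cv2.COLOR_BGR2HSV)
cv2.imwrite("pics/t2.png",cv2.resize(im[140:225,220:345],None,fx=6,fy=6,interpolation=cv2.INTER_CUBIC))
```

```text
[-16.51855868  -0.06083053  10.06432553] [-0.00395889  2.82306745  0.16599271] [ 0.53812975 -0.13174331  0.04182405]
```

View pics/t2.png

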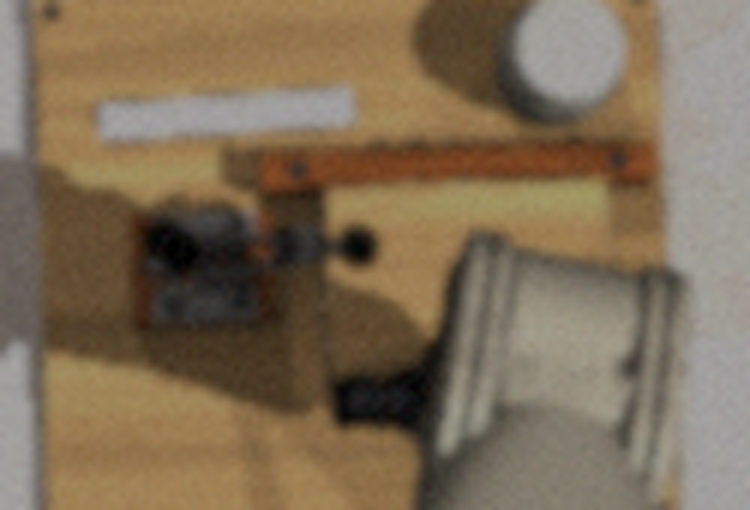

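Block is flush along the whole fence (far edge from (325, 190) to (610, 180)). I'll back off, rise, shut the fingers and go over to the clamp.

>>> apply_moves --targets '[[[-0.2,0,0,0,1],[-0.4,0,0,0,1],[-0.4,0,0.2,0,1],[0,0,0.8,0,-1],[0,0,1,0,-1],[0,0,1,0,-1],[0,0,1,0,-1],[0,0,1,0,-1]]]'

```text
clock: 5.0
eef_pos: [0.5048, -0.1319, 0.2451]
tool_rot: [1.0, 0.003, 0.002, 0.0]
ft_force: [1.6, -0.5, -0.1]
grip_width: 0.0253
grasp_force: 0.0
```

>>> apply_moves --targets '[[[0,0,1,0,-1],[0.4,0,0,0,-1],[0.4,0.4,0,0,-1],[0.5,0.5,0,0,-1],[0.5,0.6,0,0,-1],[0.5,0.6,0,0,-1],[0.5,0.5,0,0,-1],[0,0,0,0,-1]]]'

```text
clock: 5.67
eef_pos: [0.6198, -0.0237, 0.2816]
tool_rot: [1.0, 0.005, 0.002, -0.001]
ft_force: [-1.4, -0.2, -1.3]
grip_width: 0.0
grasp_force: 0.0
```

Run:
```python
from h import *
o=get_obs(); print(o["eef_pos"],o["tool_rot"],o["grip_width"],o["clock"])
im,d=imaging.camera("side"); P=cloud("side",d)
cv2.imwrite("pics/s3.png",cv2.resize(im[120:270,190:340],None,fx=4,fy=4,interpolation=cv2.INTER_CUBIC))
t=o["eef_pos"]
for dz in(0,-.01,-.017,-.03): print(dz,((proj("side",np.array(t)+[0,0,dz])-[190,120])*4).round())
print(((proj("side",[[.611,.0165,.191],[.611,.024,.23]])-[190,120])*4).round())
```

```text
[ 0.61982066 -0.02365933  0.2816256 ] [ 0.99998399  0.00522424  0.00190392 -0.00104795] 3.153096713016816e-05 5.6667
0 [297. 204.]
-0.01 [296. 214.]
-0.017 [296. 220.]
-0.03 [296. 233.]
[[277. 250.]
 [277. 209.]]
```

View pics/s3.png

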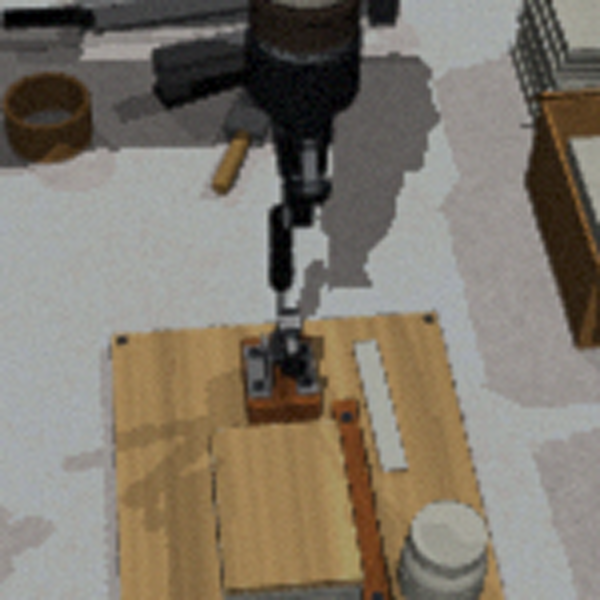

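The shut fingertip is at about (298, 222), 17 mm ahead of the TCP as expected, right beside the handle grip (280, 208–290). It needs −8 mm in x.

>>> apply_moves --targets '[[[-0.2,-0.05,0,0,-1],[0,0,-0.5,0,-1],[0,0,-0.5,0,-1],[0,0,-0.4,0,-1],[0,0.2,0,0,-1],[0,0.2,0,0,-1],[0,0.2,0,0,-1],[0,0,0,0,-1]]]'

```text
clock: 6.38
eef_pos: [0.6088, -0.0041, 0.2283]
tool_rot: [1.0, 0.004, 0.002, -0.0]
ft_force: [-0.9, -0.5, 0.5]
grip_width: -0.0001
grasp_force: 0.0
```

>>> apply_moves --targets '[[[0,0.25,-0.05,0,-1],[0,0.25,-0.05,0,-1],[0,0.25,-0.05,0,-1],[0,0.25,-0.05,0,-1],[0,0.25,-0.1,0,-1],[0,0,0,0,-1]]]'

```text
clock: 6.88
eef_pos: [0.608, 0.0269, 0.2134]
tool_rot: [1.0, 0.019, -0.001, -0.008]
ft_force: [-0.6, 0.4, 0.6]
grip_width: 0.0001
grasp_force: 0.0
```

```bash
cat > v.py <<'E'
from h import *
import sys
o=get_obs(); print(o["eef_pos"],o["ft_force"],o["clock"])
im,d=imaging.camera("side"); P=cloud("side",d)
cv2.imwrite(f"pics/{sys.argv[1]}.png",cv2.resize(im[120:270,190:340],None,fx=4,fy=4,interpolation=cv2.INTER_CUBIC))
m=(abs(P[...,0]-.611)<.03)&(P[...,1]>-.08)&(P[...,1]<.2)&(P[...,2]>.06)&(P[...,2]<o["eef_pos"][2]+.03)
for r in np.unique(np.argwhere(m)[:,0])[::3]:
    c=np.where(m[r])[0]; print(r,c.min(),c.max(),np.median(P[r,c],0).round(3),im[r,c].mean().round())
E
python3 v.py s4
```

```text
[0.60798391 0.02686438 0.21337807] [-0.58813563  0.36688089  0.60529984] 6.8833
169 257 258 [0.606 0.028 0.24 ] 24.0
176 255 261 [0.609 0.012 0.225] 23.0
179 255 261 [0.607 0.016 0.208] 28.0
182 257 262 [0.613 0.032 0.177] 23.0
185 256 262 [0.612 0.028 0.167] 30.0
188 258 261 [0.613 0.025 0.156] 62.0
191 259 260 [0.613 0.023 0.144] 94.0
194 259 260 [0.613 0.02  0.132] 100.0
197 259 260 [0.613 0.015 0.123] 102.0
200 259 260 [0.613 0.013 0.111] 89.0
203 255 265 [ 0.611 -0.053  0.173] 102.0
206 252 266 [ 0.606 -0.044  0.149] 81.0
209 251 267 [ 0.612 -0.013  0.097] 56.0
212 252 264 [ 0.607 -0.045  0.119] 58.0
215 253 268 [ 0.598 -0.011  0.062] 58.0
218 252 257 [ 0.593 -0.022  0.061] 70.0
227 252 270 [ 0.611 -0.066  0.066] 120.0
230 253 269 [ 0.608 -0.077  0.067] 119.0
```

View pics/s4.png

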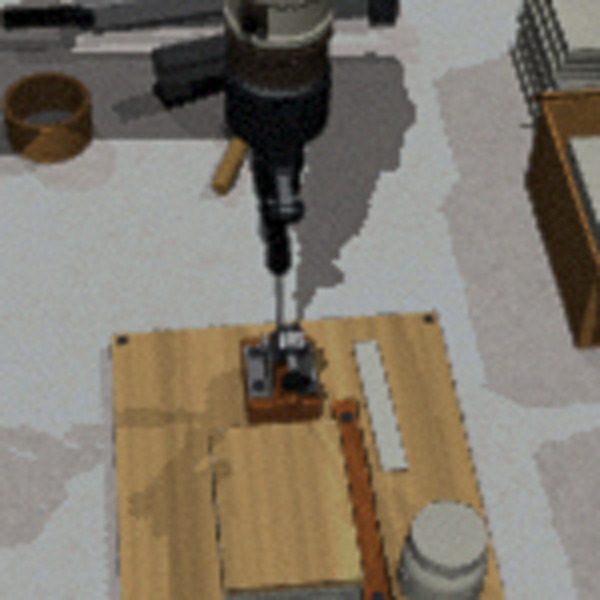

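>>> apply_moves --targets '[[[0,0,0,0,-1]]]'

```text
clock: 7.02
eef_pos: [0.6081, 0.0259, 0.2139]
tool_rot: [1.0, 0.018, -0.001, -0.007]
ft_force: [0.2, 0.4, -0.6]
grip_width: -0.0001
grasp_force: 0.0
```

```bash
python3 -c "
from h import *
o=get_obs()
for k in('eef_pos','tool_rot','joint_pos','joint_vel','tau','ft_force','ft_torque'): print(k,np.round(o[k],3))"
```

```text
eef_pos [0.608 0.026 0.214]
tool_rot [ 1.     0.018 -0.001 -0.007]
joint_pos [0.036 0.475 0.254 1.352 0.015 3.141]
joint_vel [-0.006 -0.004  0.006  0.001 -0.001  0.   ]
tau [ 1.8800e-01 -4.8169e+01  2.5270e+01 -2.0000e-03  6.2000e-02  0.0000e+00]
ft_force [ 0.23   0.401 -0.625]
ft_torque [-0.049 -0.006  0.053]
```

Joint 6 is at its limit, so I'll back off a little and turn the tool by about +85°.

>>> apply_moves --targets '[[[0,-0.3,0.2,7.1,-1],[0,-0.2,0.2,7.1,-1],[0,0,0,7.1,-1],[0,0,0,7.1,-1],[0,0,0,7.1,-1],[0,0,0,7.1,-1],[0,0,0,7.1,-1],[0,0,0,7.1,-1]]]'

```text
clock: 7.68
eef_pos: [0.6083, 0.0055, 0.2303]
tool_rot: [0.869, 0.494, -0.004, -0.006]
ft_force: [0.1, -0.9, -0.2]
grip_width: 0.0
grasp_force: 0.0
```

>>> apply_moves --targets '[[[0,0,0,7.1,-1],[0,0,0,7.1,-1],[0,0,0,7.1,-1],[0,0,0,7.1,-1],[0,0,0,2,-1],[0,0,0,0,-1],[0,0,0,0,-1]]]'

```text
clock: 8.27
eef_pos: [0.6084, 0.0056, 0.2304]
tool_rot: [0.712, 0.702, -0.005, -0.005]
ft_force: [-0.0, 0.1, 0.0]
grip_width: 0.0
grasp_force: 0.0
```

>>> apply_moves --targets '[[[0.08,0.1,-0.1,0,-1],[0,0.2,-0.1,0,-1],[0,0.2,-0.1,0,-1],[0,0.2,-0.1,0,-1],[0,0.2,-0.1,0,-1],[0,0.2,-0.1,0,-1],[0,0,0,0,-1]]]'

```text
clock: 8.85
eef_pos: [0.611, 0.0519, 0.2053]
tool_rot: [0.711, 0.703, -0.005, -0.006]
ft_force: [-0.6, 0.4, 0.8]
grip_width: -0.0
grasp_force: 0.0
```

>>> apply_moves --targets '[[[0,0.2,-0.08,0,-1],[0,0.2,-0.08,0,-1],[0,0.2,-0.08,0,-1],[0,0.2,-0.1,0,-1],[0,0,0,0,-1]]]'

```text
clock: 9.27
eef_pos: [0.6112, 0.0837, 0.1919]
tool_rot: [0.711, 0.703, -0.005, -0.006]
ft_force: [0.2, -0.2, -0.0]
grip_width: 0.0001
grasp_force: 0.0
```

```bash
python3 v.py s5
```

```text
[0.61121741 0.08370383 0.19191863] [ 0.15015151 -0.1847211  -0.04622674] 9.2667
157 257 257 [0.615 0.127 0.198] 0.0
160 257 258 [0.614 0.103 0.207] 12.0
163 252 263 [0.604 0.075 0.22 ] 26.0
166 253 261 [0.609 0.077 0.206] 42.0
169 253 260 [0.608 0.074 0.194] 50.0
172 255 260 [0.611 0.072 0.183] 48.0
175 255 260 [0.612 0.079 0.161] 16.0
178 255 260 [0.611 0.073 0.154] 25.0
181 258 258 [0.612 0.063 0.149] 145.0
184 258 259 [0.613 0.057 0.141] 152.0
187 258 259 [0.613 0.05  0.134] 138.0
190 258 259 [0.612 0.042 0.128] 124.0
193 258 259 [0.612 0.038 0.117] 126.0
196 259 259 [0.613 0.027 0.114] 149.0
199 259 260 [0.613 0.019 0.109] 148.0
202 257 263 [0.615 0.015 0.097] 88.0
205 255 264 [0.61  0.003 0.098] 86.0
208 251 265 [ 0.605 -0.012  0.099] 55.0
211 254 264 [ 0.604 -0.029  0.106] 75.0
214 254 268 [ 0.607 -0.011  0.068] 71.0
217 253 267 [ 0.604 -0.022  0.063] 62.0
220 260 260 [ 0.605 -0.08   0.124] 50.0
227 252 270 [ 0.602 -0.065  0.067] 112.0
230 253 270 [ 0.6   -0.077  0.068] 111.0
```

View pics/s5.png

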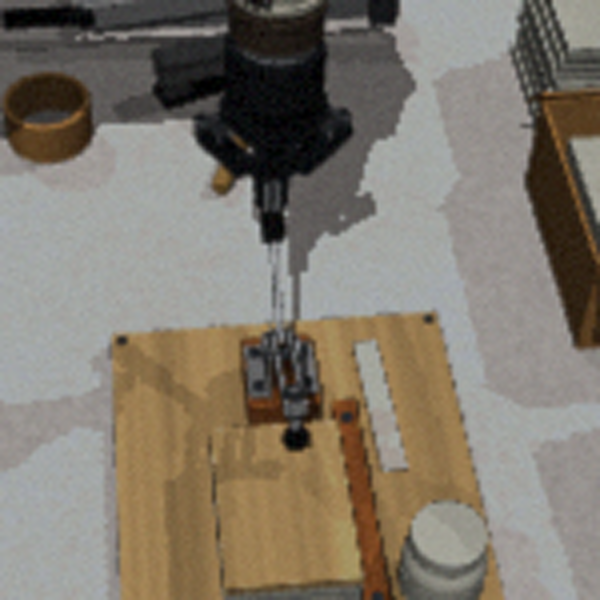

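The handle leans about 50° with the finger on its grip at (272, 235), and the pad is swinging down at (295, 438). I'll carry on over and down.

>>> apply_moves --targets '[[[0,0.13,-0.14,0,-1],[0,0.13,-0.14,0,-1],[0,0.12,-0.15,0,-1],[0,0.1,-0.15,0,-1],[0,0.08,-0.15,0,-1],[0,0.07,-0.15,0,-1],[0,0,0,0,-1]]]'

```text
clock: 9.9
eef_pos: [0.611, 0.1074, 0.1561]
tool_rot: [0.711, 0.703, -0.006, -0.006]
ft_force: [0.0, -0.2, 0.5]
grip_width: -0.0001
grasp_force: 0.7
```

>>> apply_moves --targets '[[[0,0.03,-0.13,0,-1],[0,0.03,-0.13,0,-1],[0,0.02,-0.13,0,-1],[0,0,0,0,-1]]]'

```text
clock: 10.23
eef_pos: [0.6111, 0.1103, 0.1404]
tool_rot: [0.711, 0.703, -0.006, -0.006]
ft_force: [0.2, -0.3, 2.0]
grip_width: -0.0
grasp_force: 0.5
```

>>> apply_moves --targets '[[[0,0,-0.08,0,-1],[0,0,-0.08,0,-1],[0,0,0,0,-1]]]'

```text
clock: 10.48
eef_pos: [0.6116, 0.111, 0.1375]
tool_rot: [0.711, 0.703, -0.004, -0.005]
ft_force: [-3.7, 0.8, 12.0]
grip_width: -0.0001
grasp_force: 5.7
```

The handle is firmly on its stop, so I'll rise clear and check.

>>> apply_moves --targets '[[[0,0,0.3,0,-1],[0,0,0.8,0,-1],[0,0,1,0,-1],[-0.3,0,1,0,-1],[-0.8,0,0,0,-1],[-0.8,0,0,0,-1],[-0.8,0,0,0,-1],[0,0,0,0,-1]]]'

```text
clock: 11.15
eef_pos: [0.4966, 0.1093, 0.2587]
tool_rot: [0.711, 0.703, -0.008, -0.007]
ft_force: [-0.2, 0.1, -0.2]
grip_width: 0.0
grasp_force: 0.0
```

>>> apply_moves --targets '[[[-0.8,0,0,0,-1],[-0.8,0,0,0,-1],[-0.8,0,0,0,-1],[-0.8,0,0,0,-1],[0,0,0,0,-1],[0,0,0,0,-1]]]'

```text
clock: 11.65
eef_pos: [0.3747, 0.11, 0.2599]
tool_rot: [0.711, 0.703, -0.005, -0.005]
ft_force: [-0.6, -1.0, -0.3]
grip_width: -0.0002
grasp_force: 0.0
```

```bash
python3 v.py s6
python3 - <<'E'
from m import *
import io,contextlib
im,d=imaging.camera("top"); s=io.StringIO()
with contextlib.redirect_stdout(s): meas(im,d)
print("\n".join(s.getvalue().split("\n")[2:4]))
P=cloud("top",d); m=(abs(P[...,0]-.611)<.015)&(P[...,1]>.02)&(P[...,1]<.19)&(P[...,2]>.08)&(P[...,2]<.25)
Q=P[m]; Q=Q[np.argsort(Q[:,1])]; print(Q[::12].round(3).tolist())
E
```

```text
[0.37465761 0.10999736 0.25986176] [-0.5825721  -1.00598937 -0.27414747] 11.65
165 254 256 [0.612 0.162 0.128] 63.0
168 253 258 [0.612 0.151 0.124] 34.0
171 254 258 [0.614 0.137 0.123] 20.0
174 254 258 [0.611 0.124 0.121] 21.0
177 254 259 [0.612 0.11  0.12 ] 27.0
180 254 259 [0.611 0.097 0.119] 30.0
183 255 259 [0.611 0.087 0.115] 52.0
186 257 258 [0.612 0.074 0.113] 116.0
189 258 258 [0.612 0.058 0.115] 122.0
192 258 259 [0.613 0.047 0.113] 128.0
195 258 259 [0.612 0.038 0.107] 110.0
198 259 259 [0.612 0.024 0.108] 122.0
201 257 263 [0.614 0.013 0.105] 88.0
204 255 264 [0.612 0.007 0.097] 81.0
207 251 265 [0.606 0.01  0.079] 68.0
210 253 264 [ 0.605 -0.019  0.099] 67.0
213 256 265 [ 0.612 -0.031  0.097] 68.0
216 253 268 [ 0.606 -0.019  0.064] 65.0
219 260 265 [ 0.619 -0.065  0.109] 89.0
222 260 261 [ 0.607 -0.077  0.109] 79.0
227 252 270 [ 0.6   -0.064  0.066] 109.0
230 253 270 [ 0.603 -0.077  0.067] 110.0
block [ 602.7 -133.6] [105.2 148.5] 0.37 z 0.0662 (274, 169, 49, 35)
[[549.7000122070312, -59.70000076293945], [550.5999755859375, -208.1999969482422], [655.7999877929688, -207.5], [654.7999877929688, -59.0]]
[[0.613, 0.02, 0.104], [0.617, 0.038, 0.11], [0.612, 0.057, 0.094], [0.612, 0.075, 0.102], [0.621, 0.09, 0.11], [0.614, 0.096, 0.116], [0.617, 0.102, 0.122], [0.617, 0.108, 0.122], [0.617, 0.114, 0.122], [0.617, 0.12, 0.124], [0.617, 0.126, 0.125], [0.611, 0.132, 0.127], [0.609, 0.138, 0.126], [0.612, 0.144, 0.124], [0.609, 0.15, 0.129], [0.609, 0.156, 0.128], [0.612, 0.162, 0.128]]
```

View pics/s6.png

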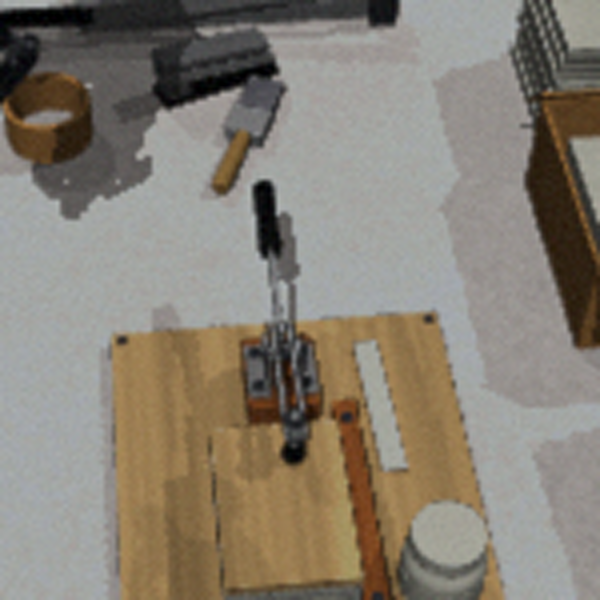

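The handle lies locked about 7° up with its grip top at z 0.123 (265, 215), the foot is on the block at (293, 452), and the block is square and flush. Handing in.

```bash
python3 -c "
from workcell import order
print(order.job_done())"
```

```text
the job is handed in; nothing more can be done
None
```

The block is square and flush against the fence, the clamp's handle is locked with its foot on the block, and the job is handed in (about 12 s used); the foot's force could not be measured and no verdict came back.

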